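# Release the eccentric cam and slide the watch case home

## Task

With a fingertip, push the peg of the eccentric cam round, either way, until the cam's low point (its thin side) squarely faces the follower arm of the slide; only then push the slide by its rear tab all the way forward, so that it carries the watch case up to the stop jaw. Leave the cam at its low point and the slide fully home, do not lift the case out of its channel, leave everything else on the bench where it is, and finish with the fingers clear of everything.

Things in the scene. Friction and masses are not known exactly. Their poses are not given: they have to be found in the camera images.
- fixture: watch-case fixture screwed to the bench: dark steel bed 14 mm thick, origin on the bench surface; it spans -112 to +108 mm along its x, -75 to +91 mm along its y. x is forward (the way the slide closes), y left, z up. Along y = -32 mm runs the channel for slide and case, between rails 41 mm apart, tops 24 mm above the bench. The cam stands left of the channel
- stop_jaw (a point): centre of the rear face of the aluminium stop jaw at the front end of the channel, fixture x = +86, y = -32 mm, 26 mm above the bench; the jaw is 54 mm wide, 38 mm tall, fixed
- slide (a joint): travel of the aluminium slide along the fixture's +x: 0 = fully back, 0.040 m = fully home on its own end stop; starts at 0 to 0.010. About 2.5 N of friction, stays where left. Its block is 40 mm wide, top 36 mm above the bench, spanning fixture x = -95 to +5 mm at 0. The cam blocks it at about 0.014 with the high side facing the follower arm; within 0.5 rad of the low point it is free
- follower_face (a point): on the slide's follower arm, which sticks out left of the slide behind the cam: middle of its flat front face where it meets the cam, fixture x = -26 mm with the slide at 0, y = +48 mm, 30 mm above the bench; the arm is 14 mm thick, top 37 mm above the bench. With slide home and cam at its low point 2 mm remain between arm and cam
- slide_tab (a point): centre of the rear face of the slide's upright push tab, moves with the slide: tab 40 mm wide (fixture y), 10 mm thick, top 65 mm above the bench; this point is 50 mm above the bench, at fixture x = -95 mm with the slide at 0, y = -32 mm. Push it toward the fixture's +x. Behind it only 17 mm of flat bed, 14 mm high, then free bench
- cam (a joint): turn of the eccentric cam about its upright pivot, rad, counter-clockwise from above positive. 0 = high side and peg point straight back (fixture -x) at the follower arm; +pi or -pi = they point straight forward (+x) and the low point faces the arm. Starts between -1.3 and 1.3; end stops at +3.7 and -3.7. Stiff: about 0.22 N m (5 N at the peg), stays where left
- cam_peg (a point): centre of the top of the cam's upright round steel peg, moves with the cam: 14 mm diameter, 48 mm from the pivot on the cam's high side, top 85 mm above the bench, standing on a crank arm 16 mm wide whose upper face is 42 mm above the bench. It circles above everything near it on the fixture (pivot bolt head: 50 mm high)
- cam_pivot (a point): on the cam's pivot axis, fixture x = +30, y = +48 mm, 45 mm above the bench, fixed. The brass cam disc is 56 mm in diameter, its centre 14 mm off the pivot: rim 42 mm from the pivot on the high side, 14 mm on the low (thin) side; top 36 mm above the bench
- case_center (a point): centre of the loose round steel watch case (38 mm diameter, 11 mm thick, 50 to 100 g, dial up) lying flat in the channel ahead of the slide, 19.5 mm above the bench; once seated at the stop jaw its centre is at fixture x = +65 to +67 mm
- loupe: bystander, to be left alone: black eyepiece loupe, 31 mm wide and 28 mm tall, standing on the rear left corner of the fixture's bed; origin at its underside's centre
- screwdriver: bystander, to be left alone: screwdriver lying right of the fixture, 150 mm long; origin at its underside, at the middle of its length
- oil_jar: bystander, to be left alone: small amber jar, 42 mm wide and 50 mm tall, standing beyond the fixture; origin at its underside's centre
- parts_tray: bystander, to be left alone: flat divided parts tray, 100 x 75 x 18 mm, beyond the fixture; origin at its underside's centre
- brush: bystander, to be left alone: brush lying left of the fixture, 160 mm long; origin at its underside, at the middle of its length
- oil_cup: bystander, to be left alone: brass waisted oil cup, 34 mm wide and 26 mm tall, standing right of the fixture, near its rear; origin at its underside's centre
- bezel_ring: bystander, to be left alone: steel bezel ring, 44 mm wide and 8 mm tall, lying left of the fixture; origin at its underside's centre
Things that resemble listed ones, but are neither listed nor needed, are in the scene too. Leave any red look-alike of the part that bears case_center alone.

How it is judged:
On the way, in this order (a step that is already met when the one before it is completed fails the run):
1. the cam's low point faces the follower arm (peg straight forward, within about 0.5 rad) while the slide is still back (less than 22 mm along its travel) (x of cam_peg in the frame of fixture above 0.0718 m and value of joint slide below 0.022 m), for 0.2 s.
2. the slide is pushed home with the cam at its low point (x of cam_peg in the frame of fixture above 0.0718 m and value of joint slide above 0.037 m), for 0.2 s.
At the end, for the whole second after the job is handed in: the peg points forward within about 0.5 rad (low point toward the follower arm), the slide is within 3 mm of fully home, the watch case lies flat in the channel with its centre at fixture x = 62 to 70 mm (up against the stop jaw within about 4 mm), nothing moving (all of step 2 and x of case_center in the frame of fixture between 0.062 and 0.07 m and z of case_center in the frame of fixture below 0.0225 m and angle between case_center's own z axis and vertical below 0.15 rad and velocity of joint slide between -0.005 and 0.005 m/s and velocity of joint cam between -0.05 and 0.05 rad/s); the robot touches nothing.
It fails at once if the watch case is lifted (8 mm) or stood up (z of case_center in the frame of fixture above 0.0275 m or angle between case_center's own z axis and vertical above 0.5 rad).
It fails at once if a bystander is moved by more than 15 mm (distance of any of loupe, screwdriver, oil_jar, parts_tray, brush, oil_cup, bezel_ring from where it was at the start of the episode above 0.015 m).
It also fails if it takes over 51 s, if anything falls off the work surface, if the arm or the gripper's body presses on something with over 40 N, if the wrist force passes 120 N, or if a joint passes its speed limit or range.

## Robot

A 6-joint arm with a two-finger parallel gripper is mounted at the origin on the work surface. World frame = base frame: x ahead of the robot, y to its left, z up, the work surface at z = 0. Lengths are in m, angles in rad, forces in N, time in s.
With the tool pointing down it reaches from about 0.225 to 0.875 m from the base axis. Payload 3.4 kg.
Tool frame: the origin (TCP) lies between the finger pads; the fingertips stand 8 mm ahead of it and the grasp point (between the pads) lies 11 mm behind it; z points along the fingers, y is the line along which they close (so a half turn about z gives the same grasp; the last joint's range is limited). The gripper opens to 85 mm and grips with 20 to 120 N. Pads are 22 mm wide; open, the fingers measure 114 mm over their backs; the gripper's body (76 mm by 85 mm) begins 54 mm behind the grasp point. The pads swing forward as they close: fully open they stand 13 mm farther back than shut.
Start: joints at [1.162, 0.276, 1.505, -0, 1.361, -0.121], TCP at [0.163, 0.551, 0.239] pointing down, gripper open.
Joint ranges: [-2.89, 2.89], [-0.75, 2.08], [0.22, 2.7], [-1.18, 4.32], [0.11, 2.71], [-2.7, 2.7]. Speed limits (rad/s): [2.57, 2.57, 3.14, 3.14, 3.14, 3.14].

## Interface

Orientations are given as a unit quaternion [w, x, y, z].
In Python, from rig import manip gives the robot as it stands.
- The arm moves only by the tool move_arm, never from a script. Its argument "deltas" is a list that holds one entry, the list of rows, each a list of 5 numbers: the shift along the tool's x, y, z normalised to -1 to 1, where 1 is 80 cm, then the turn about the tool's z normalised to -1 to 1, where 1 is 120 degrees, then the closure, from -1 (fully open) to 1 (shut). In form: [[[tx, ty, tz, twist, grip], ...]]. A call has 1 to 12 rows; each row is the pose to reach, as a shift and turn from the pose commanded when the call began, along the tool's axes at that moment; what a row does not reach only later rows make up. A row lasts 1/10 s, in which the tool goes at most 50 mm and 8.59 degrees, less where a joint would pass 70% of its speed; a pose out of reach is approached as far as the arm can. A call with a number of a shift or a turn outside -1 to 1 is refused whole. A call with a gripper value outside its range is refused whole. The fingers move at their own pace and stop on an object; "squeeze" is the grip in N (left out, the last holds). Time passes only in rows, so rows that repeat a pose let the fingers close. It gives the time, the measured TCP pose, the force, the opening and the grip force at its end, in the units of the state.
- manip.get_state(): the state, without advancing time (a new reading comes with each control period).
- manip.get_image(name): name is "scene" or "top" or "wrist"; returns the picture (420x560x3 uint8, red, green, blue); there is no depth.
- manip.camera_params(name): a dict with "fx", "fy", "cx", "cy" (pixels), "R" (3x3) and "t" (3): a world point X has camera coordinates R X + t; the wrist camera has in their place "tool_from_camera" (4x4, takes a point from camera to tool coordinates, whose origin is the TCP and whose axes are the flange's). Camera axes: x right, y down, z forward; pixel columns grow to the right and rows downward; lengths in m; the calibration is good to about 2 mm. A picture is of the moment at which its call begins: read the wrist's pose just before it. camera_params takes no time and is no camera call.
- manip.sign_off(): hands the job in; it is judged then, once.
The state is a dict: "clock": time; "qpos": joint angles; "qd": joint speeds; "effort": joint torques, N m; "position": TCP position; "ee_rot": TCP orientation; "contact_force": force on the tool from outside, world axes, zero at the start; "moment": the same for the moment, N m; "width": finger opening in m; "gripper_force": force on a finger pad.
Only numpy, scipy, OpenCV 4.12 (cv2) and the standard library are available. Lean on these libraries where they do the work, as an engineer would, in place of code of your own. Each camera call takes 0.05 s, during which the arm holds its last target. There are 200 camera calls.

## Working session

There is one attempt and no reset: what is moved stays moved. The work goes in short steps, Python scripts to look and compute and a tool call to move; the robot and the scene stay as the last step left them, time stands still between calls to the robot, and variables do not carry over. Pictures are saved under pics/ and viewed, at most 10 in all, crops included, and the job is handed in when it is done.

Besides the shell and the picture viewer there is one more tool, called after "Call:" in YAML: its name, and indented under it one key for each argument. move_arm: Moves the arm, as the interface text tells. Scaled input: -1 to 1 covers 80 cm each way for a shift and 120 degrees each way for a turn. Its arguments: {"type":"object","properties":{"deltas":{"type":"array","items":{"type":"array","items":{"type":"array","items":{"type":"number","minimum":-1,"maximum":1}}}},"squeeze":{"type":"number"}},"required":["deltas"]}

```bash
mkdir -p pics; python3 - <<'E'
from rig import manip
import cv2,json
s=manip.get_state();print({k:s[k] for k in('clock','position','ee_rot','width','contact_force')})
for n in('scene','top','wrist'):
    p=manip.camera_params(n);print(n,p)
    cv2.imwrite(f'pics/{n}0.png',manip.get_image(n)[:,:,::-1])
E
```

```text
{'clock': 0.0, 'position': array([0.16301561, 0.5508512 , 0.23843799]), 'ee_rot': array([-2.32929811e-04,  1.43396531e-01,  9.89664879e-01, -8.98932214e-04]), 'width': 0.08570295035213892, 'contact_force': array([ 0.27357615, -0.23635856,  0.3030818 ])}
scene {'fx': 504.3690874985339, 'fy': 504.3690874985339, 'cx': 267.6944265271452, 'cy': 211.1068539823494, 'R': array([[-0.77490126,  0.63194578,  0.01313674],
       [ 0.35098622,  0.4474832 , -0.82253721],
       [-0.52567739, -0.6327743 , -0.56855955]]), 't': array([ 0.45781231, -0.17175842,  1.15705839])}
top {'fx': 434.2529485684541, 'fy': 434.2529485684541, 'cx': 279.6097813634275, 'cy': 208.9989089534379, 'R': array([[-0.02755711, -0.99941185,  0.02040963],
       [-0.99417659,  0.02527343, -0.10475762],
       [ 0.10418019, -0.0231776 , -0.99428833]]), 't': array([0.01794876, 0.58311492, 0.83139896])}
wrist {'fx': 359.1495577254979, 'fy': 359.1495577254979, 'cx': 280.7923955888139, 'cy': 215.41006675822848, 'tool_from_camera': array([[ 8.68754380e-05, -9.60143266e-01, -2.79508321e-01,
         7.05498445e-02],
       [ 9.99999815e-01, -8.47942070e-05,  6.02093019e-04,
         5.17198808e-04],
       [-6.01796244e-04, -2.79508321e-01,  9.60143081e-01,
        -1.34748861e-01],
       [ 0.00000000e+00,  0.00000000e+00,  0.00000000e+00,
         1.00000000e+00]])}
```

View pics/top0.png

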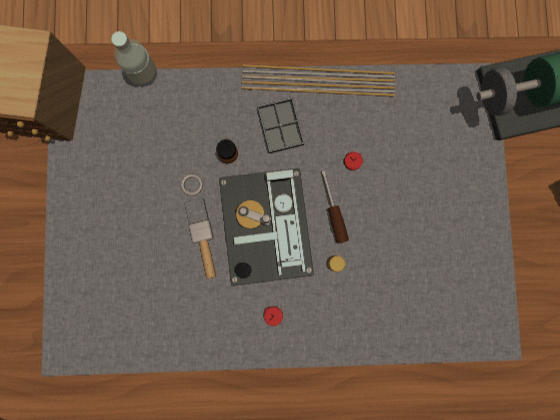

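View pics/scene0.png

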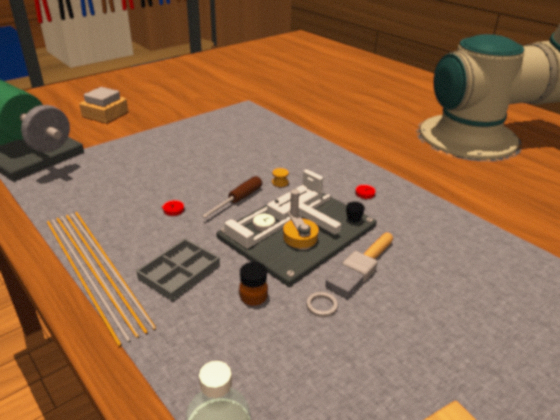

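The top view shows the fixture around (265,228), with forward up the image, the jaw at (280,175) and the tab near (290,265). I'll enlarge both views.

```bash
python3 - <<'E'
import cv2
a=cv2.imread('pics/top0.png')[160:295,180:360]
cv2.imwrite('pics/topc.png',cv2.resize(a,None,fx=4.4,fy=4.4,interpolation=cv2.INTER_CUBIC))
a=cv2.imread('pics/scene0.png')[160:285,210:390]
cv2.imwrite('pics/scenec.png',cv2.resize(a,None,fx=4.4,fy=4.4,interpolation=cv2.INTER_CUBIC))
E
```

```text
(no output)
```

View pics/topc.png

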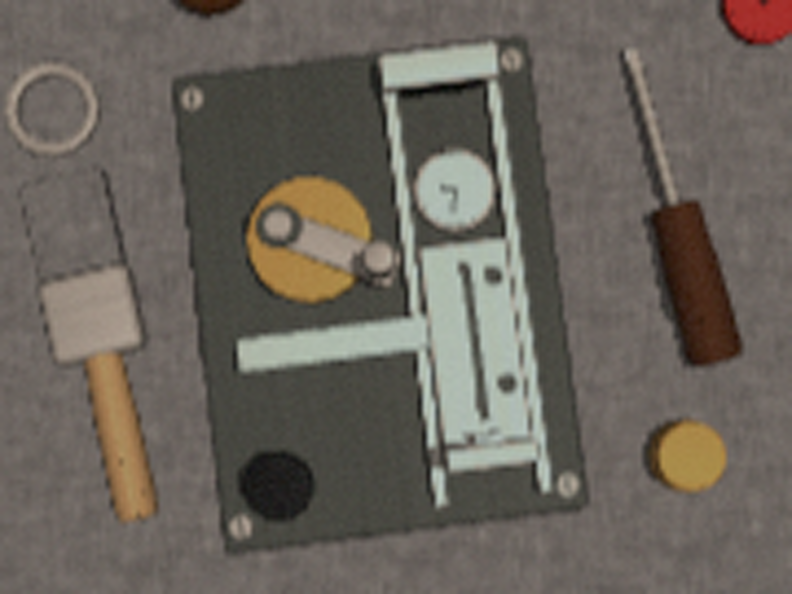

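View pics/scenec.png

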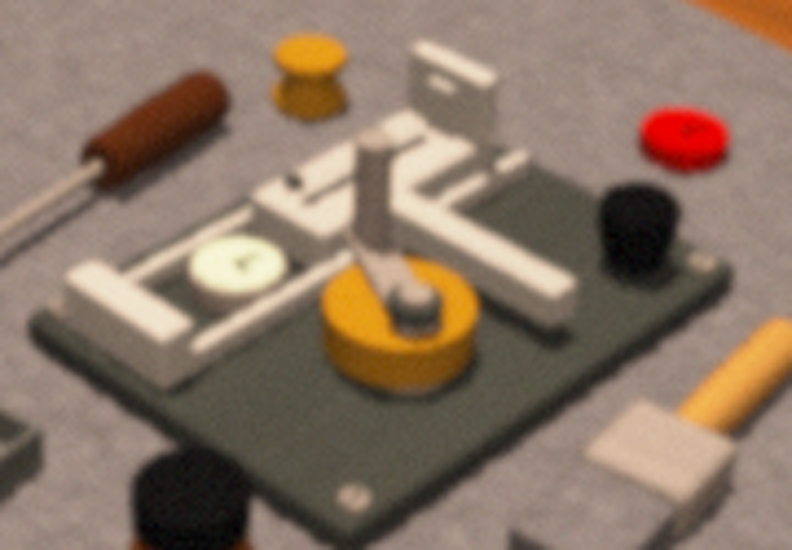

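Top crop: bed corners FL(173,77), FR(526,38), RR(588,507), RL(228,550). The pivot bolt is at (280,222), the peg top at (380,257) and the tab top at about (490,455). Scene crop: bed corners FL(345,543), RL(732,272). The bolt is at (415,295) and the peg top at (375,138). The peg points right and slightly back.

```bash
cat > h.py <<'E'
import numpy as np
from rig import manip
from scipy.optimize import least_squares
from scipy.spatial.transform import Rotation as Ro
P={n:manip.camera_params(n) for n in('scene','top')}
def proj(n,X):
    p=P[n];c=p['R']@X+p['t'];return np.array([p['fx']*c[0]/c[2]+p['cx'],p['fy']*c[1]/c[2]+p['cy']])
def tri(pt,ps):
    return least_squares(lambda X:np.r_[proj('top',X)-pt,proj('scene',X)-ps],[.4,0,.05])
def T(c):return np.array([180,160])+np.array(c)/4.4
def S(c):return np.array([210,160])+np.array(c)/4.4
def fw(q,f):
    c,s=np.cos(q[2]),np.sin(q[2]);return np.array([q[0]+c*f[0]-s*f[1],q[1]+s*f[0]+c*f[1],f[2]])
def wf(q,X):
    c,s=np.cos(q[2]),np.sin(q[2]);d=X[:2]-q[:2];return np.array([c*d[0]+s*d[1],-s*d[0]+c*d[1],X[2]])
E
python3 - <<'E'
from h import *
z=.014
ob=[('top',T((173,77)),(.108,.091,z)),('top',T((526,38)),(.108,-.075,z)),('top',T((588,507)),(-.112,-.075,z)),('top',T((228,550)),(-.112,.091,z)),
('top',T((280,222)),(.03,.048,.05)),('scene',S((415,293)),(.03,.048,.05)),('scene',S((345,543)),(.108,.091,z)),('scene',S((732,272)),(-.112,.091,z))]
f=lambda q:np.concatenate([proj(n,fw(q,np.array(x)))-u for n,u,x in ob])
r=least_squares(f,[.4,0,0]);q=r.x;print(q,np.degrees(q[2]),r.fun.reshape(-1,2).round(1).tolist())
for nm,a,b in [('peg',(380,257),(375,136)),('bolt',(280,222),(415,293)),('tabtopR',(537,452),(417,42)),('tabtopL',(445,463),(497,80)),('loupe',(277,483),(640,203))]:
    t=tri(T(a),S(b));print(nm,t.x.round(4),wf(q,t.x).round(4),t.fun.round(1))
np.save('q.npy',q)
E
```

```text
[0.55517693 0.02311755 0.09557249] 5.475900074464224 [[-0.6, -0.7], [0.1, -1.4], [0.1, -0.1], [-1.0, 0.6], [-0.6, -0.1], [-0.7, 0.0], [-0.2, -1.7], [1.0, -1.6]]
peg [0.5604 0.0291 0.085 ] [0.0058 0.0055 0.085 ] [-0.2  0.2 -0.2 -0. ]
bolt [0.5796 0.0735 0.0495] [0.0291 0.0478 0.0495] [-0.4  0.4 -0.4 -0. ]
tabtopR [ 0.4772 -0.0364  0.0644] [-0.0833 -0.0518  0.0644] [ 0.1 -0.1  0.1  0. ]
tabtopL [0.473  0.0039 0.0642] [-0.0837 -0.0113  0.0642] [-0.3  0.3 -0.4 -0. ]
loupe [0.4661 0.0769 0.042 ] [-0.0836  0.062   0.042 ] [-0.1  0.1 -0.2 -0. ]
```

```bash
cat >> h.py <<'E'
q=None
try:q=np.load('q.npy')
except Exception:pass
def row(fx,fy,z,yawf):
    """normalised row to reach fixture point, tool x heading yawf (deg, fixture)"""
    s=manip.get_state();w,x,y,zz=s['ee_rot'];R=Ro.from_quat([x,y,zz,w])
    X=fw(q,np.array([fx,fy,z]));d=R.inv().apply(X-s['position'])/.8
    yaw=np.degrees(np.arctan2(*R.as_matrix()[[1,0],0]));tw=(yaw-yawf-np.degrees(q[2])+180)%360-180
    return [round(float(v),4) for v in d]+[round(tw/120,3)]
E
python3 - <<'E'
from h import *
print(row(-.020,.0214,.16,150-180), row(-.02,.0214,.238,-30))
E
```

```text
[-0.6241, -0.478, 0.0988, np.float64(-1.433)] [-0.6241, -0.4781, 0.0013, np.float64(-1.433)]
```

Call:
move_arm:
  deltas:
    - [[-0.624,-0.478,0,1,1],[-0.624,-0.478,0,1,1],[-0.624,-0.478,0,1,1],[-0.624,-0.478,0,1,1],[-0.624,-0.478,0,1,1],[-0.624,-0.478,0,1,1],[-0.624,-0.478,0,1,1],[-0.624,-0.478,0,1,1],[-0.624,-0.478,0,1,1],[-0.624,-0.478,0,1,1],[-0.624,-0.478,0,1,1],[-0.624,-0.478,0,1,1]]
  squeeze: 20

```text
clock: 1.35
position: [0.5171, 0.0644, 0.2392]
ee_rot: [-0.0, 0.866, 0.5, 0.0]
contact_force: [0.1, 0.3, 1.0]
width: 0.0
gripper_force: 0.0
```

```bash
python3 - <<'E'
from h import *
s=manip.get_state();print(s['clock'],s['qpos'].round(2),wf(q,s['position']).round(4))
print(row(-.020,.0214,.16,-30))
E
```

```text
1.35 [-0.01  0.19  1.62  0.    1.33  0.51] [-0.034   0.0448  0.2392]
[-0.0137, 0.0312, 0.099, np.float64(0.704)]
```

Call:
move_arm:
  deltas:
    - [[-0.014,0.031,0.1,0.704,1],[-0.014,0.031,0.1,0.704,1],[-0.014,0.031,0.1,0.704,1],[-0.014,0.031,0.1,0.704,1],[-0.014,0.031,0.1,0.704,1],[-0.014,0.031,0.1,0.704,1],[-0.014,0.031,0.1,0.704,1],[-0.014,0.031,0.1,0.704,1],[-0.014,0.031,0.1,0.704,1],[-0.014,0.031,0.1,0.704,1],[-0.014,0.031,0.1,0.704,1]]

```text
clock: 2.45
position: [0.5322, 0.0443, 0.159]
ee_rot: [0.0, 0.978, -0.209, -0.0]
contact_force: [0.9, -0.1, 0.1]
width: -0.0002
gripper_force: 0.0
```

```bash
python3 - <<'E'
from h import *
s=manip.get_state();print(s['clock'],s['qpos'].round(2),wf(q,s['position']).round(4))
print(row(-.020,.0214,.066,-30))
# sweep, relative to the pose at which the sweep starts (shift in world plane only)
s=manip.get_state();w,x,y,zz=s['ee_rot'];R=Ro.from_quat([x,y,zz,w]);X0=fw(q,np.array([-.02,.0214,.066]))
for d,thv in ((.018,[240,246,252,258,264,270,276,282,288,294,300,306]),(.018,range(306,372,6))):
  for th in thv:
    a=np.radians(th);r=np.array([np.cos(a),np.sin(a)]);t=np.array([-r[1],r[0]])
    p=np.array([.03,.048])+.048*r-d*t
    dd=R.inv().apply(fw(q,np.array([*p,.066]))-X0)/.8
    print(th,dd.round(4)[:2],round(-(th-240)/120,3))
E
```

```text
2.45 [-0.05  0.27  1.72  0.    1.15  1.94] [-0.0209  0.0233  0.159 ]
[0.0022, 0.0015, 0.1163, np.float64(0.004)]
240 [0.015  0.0001] 0.0
246 [0.0214 0.0021] -0.05
252 [0.0279 0.0035] -0.1
258 [0.0346 0.0042] -0.15
264 [0.0413 0.0042] -0.2
270 [0.048  0.0035] -0.25
276 [0.0546 0.0021] -0.3
282 [0.0609 0.0001] -0.35
288 [ 0.0671 -0.0027] -0.4
294 [ 0.0729 -0.006 ] -0.45
300 [ 0.0783 -0.01  ] -0.5
306 [ 0.0833 -0.0145] -0.55
306 [ 0.0833 -0.0145] -0.55
312 [ 0.0878 -0.0194] -0.6
318 [ 0.0917 -0.0249] -0.65
324 [ 0.0951 -0.0307] -0.7
330 [ 0.0978 -0.0368] -0.75
336 [ 0.0999 -0.0432] -0.8
342 [ 0.1013 -0.0497] -0.85
348 [ 0.102  -0.0564] -0.9
354 [ 0.102  -0.0631] -0.95
360 [ 0.1012 -0.0698] -1.0
366 [ 0.0999 -0.0763] -1.05
```

Call:
move_arm:
  deltas:
    - [[0.002,0.0015,0.116,0.004,1],[0.002,0.0015,0.116,0.004,1],[0.002,0.0015,0.116,0.004,1],[0.002,0.0015,0.116,0.004,1]]

```text
clock: 2.85
position: [0.5333, 0.0426, 0.0665]
ee_rot: [0.0, 0.977, -0.212, -0.001]
contact_force: [-1.0, -0.2, -0.0]
width: 0.0002
gripper_force: 0.0
```

Call:
move_arm:
  deltas:
    - [[0.0075,0,0,0,1],[0.015,0,0,0,1],[0.0214,0.0021,0,-0.05,1],[0.0279,0.0035,0,-0.1,1],[0.0346,0.0042,0,-0.15,1],[0.0413,0.0042,0,-0.2,1],[0.048,0.0035,0,-0.25,1],[0.0546,0.0021,0,-0.3,1],[0.0609,0,0,-0.35,1],[0.0671,-0.0027,0,-0.4,1],[0.0671,-0.0027,0,-0.4,1]]

```text
clock: 3.95
position: [0.5827, 0.0223, 0.0676]
ee_rot: [-0.0, 0.979, 0.203, -0.001]
contact_force: [-3.7, 1.1, 0.6]
width: 0.0
gripper_force: 1.5
```

```bash
python3 - <<'E'
from h import *
import cv2
s=manip.get_state();print(s['clock'],s['qpos'].round(2),wf(q,s['position']).round(4),s['contact_force'])
for n,b in(('top',(160,295,180,360)),('scene',(160,285,210,390))):
    a=manip.get_image(n)[b[0]:b[1],b[2]:b[3],::-1];a=cv2.resize(a,(396,290));A=a if n=='top' else cv2.hconcat([A,a])
cv2.imwrite('pics/mid.png',A)
for th in range(288,372,6):
    a=np.radians(th);r=np.array([np.cos(a),np.sin(a)]);t=np.array([-r[1],r[0]])
    print(th,row(*(np.array([.03,.048])+.048*r-.018*t),.066,th-270))
E
```

```text
3.95 [-0.08  0.43  1.73  0.    0.98  1.08] [ 0.0274 -0.0034  0.0676] [-3.74435757  1.14445692  0.64109171]
288 [0.0005, -0.0003, 0.0018, np.float64(-0.001)]
294 [0.0069, 0.0017, 0.0018, np.float64(-0.051)]
300 [0.0134, 0.0031, 0.0018, np.float64(-0.101)]
306 [0.0201, 0.0037, 0.0018, np.float64(-0.151)]
312 [0.0268, 0.0036, 0.0018, np.float64(-0.201)]
318 [0.0335, 0.0029, 0.0018, np.float64(-0.251)]
324 [0.04, 0.0014, 0.0018, np.float64(-0.301)]
330 [0.0464, -0.0008, 0.0018, np.float64(-0.351)]
336 [0.0525, -0.0035, 0.0018, np.float64(-0.401)]
342 [0.0583, -0.007, 0.0018, np.float64(-0.451)]
348 [0.0637, -0.011, 0.0018, np.float64(-0.501)]
354 [0.0686, -0.0155, 0.0018, np.float64(-0.551)]
360 [0.073, -0.0205, 0.0018, np.float64(-0.601)]
366 [0.0769, -0.026, 0.0018, np.float64(-0.651)]
```

View pics/mid.png

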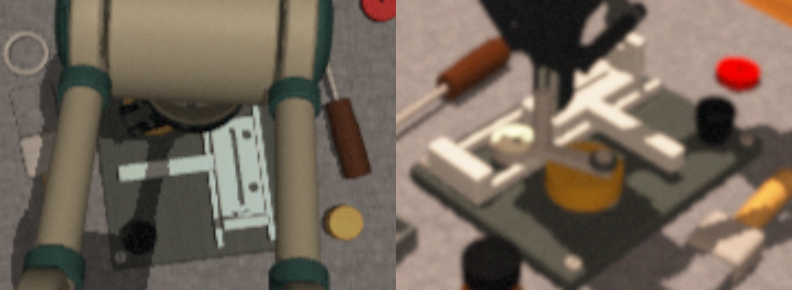

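The scene view (right half, peg near (545,85)) shows the cam turning with the peg in front of the finger. I'll carry on to the end of the sweep.

Call:
move_arm:
  deltas:
    - [[0.007,0.0017,0,-0.05,1],[0.0134,0.0031,0,-0.1,1],[0.02,0.0037,0,-0.15,1],[0.0268,0.0036,0,-0.2,1],[0.0335,0.003,0,-0.25,1],[0.04,0.0014,0,-0.3,1],[0.0464,-0.001,0,-0.35,1],[0.0525,-0.0035,0,-0.4,1],[0.0583,-0.007,0,-0.45,1],[0.0637,-0.011,0,-0.5,1],[0.0686,-0.0155,0,-0.55,1],[0.073,-0.0205,0,-0.6,1]]

```text
clock: 5.25
position: [0.6302, 0.0586, 0.0671]
ee_rot: [0.001, 0.672, 0.741, -0.001]
contact_force: [-2.4, -4.2, 0.1]
width: 0.0004
gripper_force: 2.2
```

```bash
python3 - <<'E'
from h import *
import cv2
s=manip.get_state();print(s['clock'],s['qpos'].round(2),wf(q,s['position']).round(4),s['contact_force'])
a=manip.get_image('scene')[160:285,210:390,::-1];cv2.imwrite('pics/end.png',cv2.resize(a,None,fx=4.4,fy=4.4,interpolation=cv2.INTER_CUBIC))
for g in[(.078,.02,.066,90),(.078,.02,.15,90),(-.115,-.032,.15,90)]:print(row(*g))
E
```

```text
5.25 [-0.02  0.49  1.61 -0.    1.03 -0.11] [0.078  0.0282 0.0671] [-2.44213327 -4.23291377  0.09169995]
[-0.0112, -0.0008, 0.0014, np.float64(0.003)]
[-0.0115, -0.0007, -0.1036, np.float64(0.003)]
[-0.0751, -0.2423, -0.1036, np.float64(0.003)]
```

View pics/end.png

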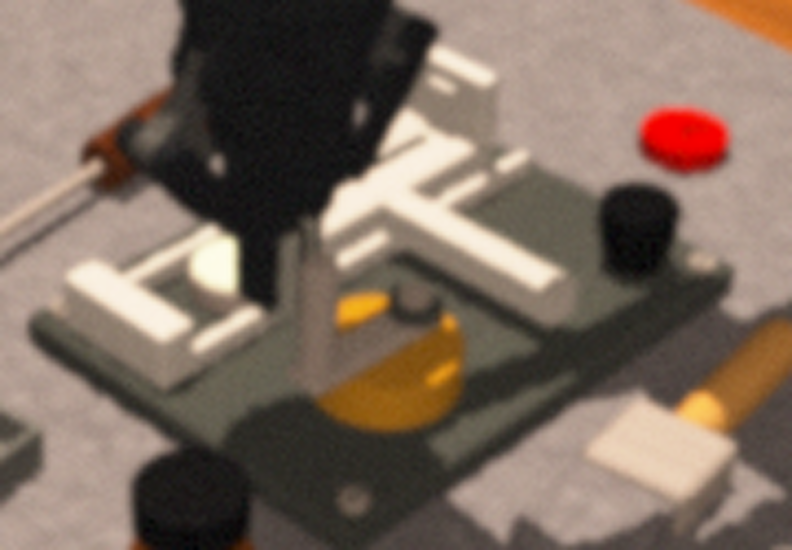

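The peg now points straight forward, with its base at about (318,385) and the bolt at (415,300). I'll back off, lift, and go behind the tab.

Call:
move_arm:
  deltas:
    - [[-0.015,0,0,0,1],[-0.015,0,-0.06,0,1],[-0.015,0,-0.104,0,1],[-0.075,-0.255,-0.104,0.003,1],[-0.075,-0.255,-0.104,0.003,1],[-0.075,-0.255,-0.104,0.003,1],[-0.075,-0.255,-0.104,0.003,1],[-0.075,-0.255,-0.104,0.003,1],[-0.075,-0.255,-0.104,0.003,1],[-0.075,-0.255,-0.104,0.003,1]]

```text
clock: 6.3
position: [0.4354, -0.0191, 0.1507]
ee_rot: [0.002, 0.676, 0.737, 0.002]
contact_force: [0.1, 0.8, 0.4]
width: -0.0001
gripper_force: 0.0
```

```bash
python3 - <<'E'
from h import *
import cv2
s=manip.get_state();print(s['clock'],wf(q,s['position']).round(4),s['contact_force'])
a=manip.get_image('scene')[160:285,210:390,::-1];cv2.imwrite('pics/end2.png',cv2.resize(a,None,fx=4.4,fy=4.4,interpolation=cv2.INTER_CUBIC))
for th in(-30,0,30):
  a=np.radians(th);print(th,((proj('scene',fw(q,np.array([.03+.048*np.cos(a),.048+.048*np.sin(a),.085])))-[210,160])*4.4).round())
print(row(-.125,-.032,.048,90))
for g in(-.103,-.0645,-.04): print(g,row(g,-.032,.048,90))
E
```

```text
6.3 [-0.1233 -0.0306  0.1507] [0.07822747 0.79658832 0.42690099]
-30 [282. 229.]
0 [320. 267.]
30 [387. 290.]
[-0.0019, -0.0029, 0.1281, np.float64(-0.004)]
-0.103 [-0.0017, 0.0246, 0.1282, np.float64(-0.004)]
-0.0645 [-0.0012, 0.0727, 0.1284, np.float64(-0.004)]
-0.04 [-0.001, 0.1033, 0.1286, np.float64(-0.004)]
```

View pics/end2.png

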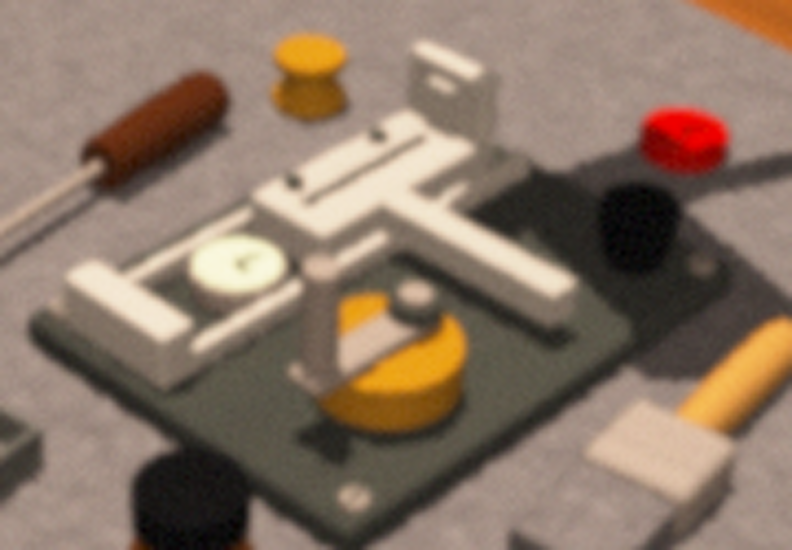

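Peg top at (320,262) against a predicted (320,267) for dead forward, so the cam is at its low point. The slide and case have not moved. Next I lower behind the tab and push.

Call:
move_arm:
  deltas:
    - [[-0.002,-0.003,0.128,-0.004,1],[-0.002,-0.003,0.128,-0.004,1],[-0.002,-0.003,0.128,-0.004,1],[-0.002,-0.003,0.128,-0.004,1]]

```text
clock: 6.75
position: [0.4315, -0.0201, 0.0469]
ee_rot: [-0.001, 0.672, 0.741, -0.0]
contact_force: [1.2, 0.3, 0.2]
width: 0.0001
gripper_force: 0.0
```

Call:
move_arm:
  deltas:
    - [[0,0.006,0,0,1],[0,0.012,0,0,1],[0,0.018,0,0,1],[0,0.024,0,0,1],[0,0.03,0,0,1],[0,0.036,0,0,1],[0,0.042,0,0,1],[0,0.048,0,0,1],[0,0.053,0,0,1],[0,0.058,0,0,1],[0,0.058,0,0,1]]

```text
clock: 7.85
position: [0.4775, -0.0156, 0.0471]
ee_rot: [0.0, 0.672, 0.74, 0.0]
contact_force: [-1.4, 1.1, 0.5]
width: -0.0001
gripper_force: 0.5
```

```bash
python3 - <<'E'
from h import *
s=manip.get_state();print(s['clock'],wf(q,s['position']).round(4),s['contact_force'])
E
```

```text
7.85 [-0.081  -0.0312  0.0471] [-1.35395577  1.05441326  0.46961281]
```

Call:
move_arm:
  deltas:
    - [[0,0.003,0,0,1],[0,0.006,0,0,1],[0,0.009,0,0,1],[0,0.012,0,0,1],[0,0.014,0,0,1],[0,0.014,0,0,1]]

```text
clock: 8.45
position: [0.4882, -0.0146, 0.0472]
ee_rot: [0.0, 0.672, 0.74, 0.0]
contact_force: [-3.1, 1.0, -0.7]
width: -0.0
gripper_force: 0.9
```

Call:
move_arm:
  deltas:
    - [[0,0.002,0,0,1],[0,0.004,0,0,1],[0,0.004,0,0,1]]

```text
clock: 8.75
position: [0.4885, -0.0146, 0.0472]
ee_rot: [-0.002, 0.672, 0.741, -0.002]
contact_force: [-7.1, -1.4, 4.2]
width: -0.0004
gripper_force: 3.9
```

Call:
move_arm:
  deltas:
    - [[0,0.003,0,0,1],[0,0.004,0,0,1],[0,0.004,0,0,1]]

```text
clock: 9.05
position: [0.4885, -0.0145, 0.0471]
ee_rot: [-0.004, 0.672, 0.741, -0.004]
contact_force: [-14.1, -3.6, 11.1]
width: -0.0002
gripper_force: 7.1
```

Call:
move_arm:
  deltas:
    - [[0,-0.03,0,0,1],[0,-0.05,0,0,1],[0,-0.06,0,0,1],[0,-0.06,-0.06,0,1],[0,-0.06,-0.15,0,1],[0,-0.06,-0.2,0,1],[0,-0.1,-0.2,0,1],[0,-0.1,-0.2,0,1]]

```text
clock: 9.85
position: [0.4145, -0.0222, 0.2104]
ee_rot: [0.003, 0.672, 0.74, 0.001]
contact_force: [0.7, 0.2, -0.7]
width: -0.0
gripper_force: 0.0
```

```bash
python3 - <<'E'
from h import *
import cv2
s=manip.get_state();print(s['clock'],wf(q,s['position']).round(4),s['contact_force'])
a=manip.get_image('scene')[160:285,210:390,::-1];cv2.imwrite('pics/fin.png',cv2.resize(a,None,fx=4.4,fy=4.4,interpolation=cv2.INTER_CUBIC))
pr=lambda *f:((proj('scene',fw(q,np.array(f)))-[210,160])*4.4).round()
for sl in(.034,.037,.04):print(sl,'tabtop front R/L',pr(-.085+sl,-.052,.065),pr(-.085+sl,-.012,.065),'arm front tip top',pr(-.026+sl,-.0,.037))
for x in(.062,.066,.07):print('case top',pr(x,-.032,.025))
print('peg',pr(.078,.048,.085))
E
```

```text
9.85 [-0.1443 -0.0317  0.2104] [ 0.65307824  0.1765555  -0.67024982]
0.034 tabtop front R/L [363.  69.] [439. 108.] arm front tip top [353. 241.]
0.037 tabtop front R/L [357.  71.] [434. 110.] arm front tip top [348. 245.]
0.04 tabtop front R/L [352.  74.] [428. 113.] arm front tip top [342. 248.]
case top [189. 290.]
case top [181. 294.]
case top [173. 299.]
peg [320. 267.]
```

View pics/fin.png

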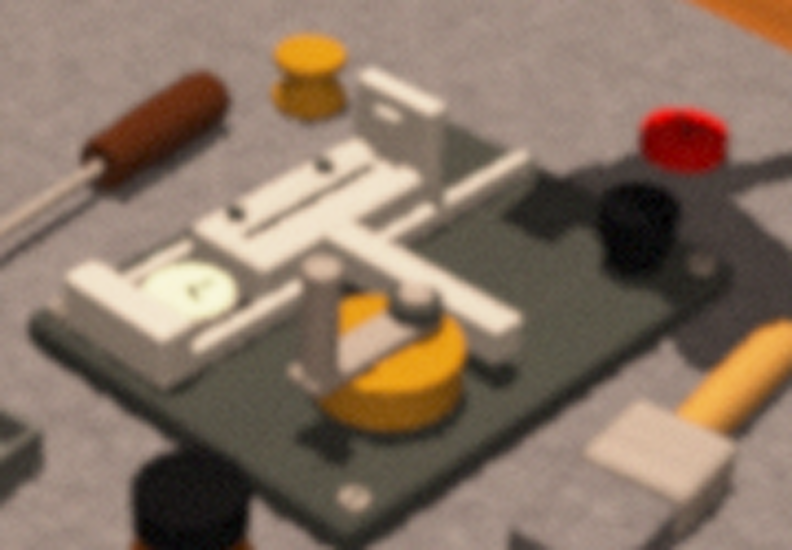

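The slide looks home and hit a hard stop. I'll move the arm aside to check with the top view.

Call:
move_arm:
  deltas:
    - [[0.4,-0.05,-0.05,0,1],[0.4,-0.05,-0.05,0,1],[0.4,-0.05,-0.05,0,1],[0.4,-0.05,-0.05,0,1],[0.4,-0.05,-0.05,0,1],[0.4,-0.05,-0.05,0,1],[0.4,-0.05,-0.05,0,1],[0.4,-0.05,-0.05,0,1],[0.4,-0.05,-0.05,0,1],[0.4,-0.05,-0.05,0,1]]

```text
clock: 10.9
position: [0.3442, 0.2921, 0.2465]
ee_rot: [0.0, 0.672, 0.74, -0.001]
contact_force: [-0.2, -0.0, -0.6]
width: -0.0001
gripper_force: 0.0
```

```bash
python3 - <<'E'
from h import *
import cv2
a=manip.get_image('top')[160:295,180:360,::-1];cv2.imwrite('pics/fint.png',cv2.resize(a,None,fx=4.4,fy=4.4,interpolation=cv2.INTER_CUBIC))
pr=lambda *f:((proj('top',fw(q,np.array(f)))-[180,160])*4.4).round()
for sl in(.034,.037,.04):print(sl,'tabtop rear R/L',pr(-.095+sl,-.052,.065),pr(-.095+sl,-.012,.065),'arm front L,rear L',pr(-.026+sl,.08,.037),'arm mid front',pr(-.026+sl,.048,.037))
for x in(.062,.066,.07):print('case top',pr(x,-.032,.025))
print('before: case? arm mid front s=.0065',pr(-.0195,.048,.037))
print('peg',pr(.078,.048,.085),'jaw top rear',pr(.086,-.032,.038))
E
```

```text
0.034 tabtop rear R/L [531. 400.] [439. 411.] arm front L,rear L [213. 282.] arm mid front [285. 273.]
0.037 tabtop rear R/L [531. 393.] [438. 404.] arm front L,rear L [213. 275.] arm mid front [284. 267.]
0.04 tabtop rear R/L [530. 386.] [437. 397.] arm front L,rear L [212. 269.] arm mid front [283. 260.]
case top [447. 137.]
case top [446. 128.]
case top [445. 120.]
before: case? arm mid front s=.0065 [292. 335.]
peg [259. 102.] jaw top rear [442.  80.]
```

View pics/fint.png

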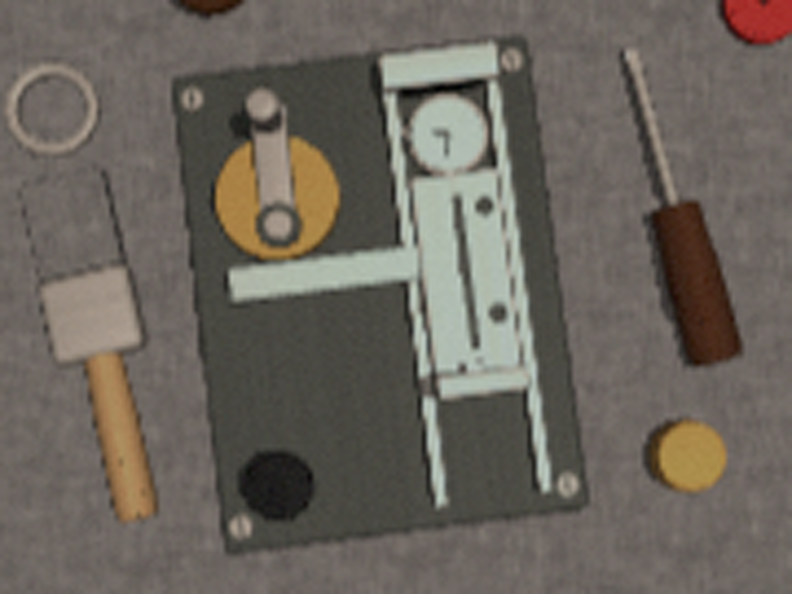

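In the final top view, the tab's rear edge at (527,388) and the arm's front edge at y≈260 both match 0.040 m of travel. The case at (449,133) is against the jaw, and the peg at (263,103) points straight forward. The bystanders have not moved and the arm is clear, so I'm handing in.

```bash
python3 -c "
from rig import manip
print(manip.sign_off())"
```

```text
the job is handed in; nothing more can be done
None
```

The job is handed in: the last pictures show the cam at its low point, the slide fully home, the case at the stop jaw, the bystanders where they were and the arm clear, but no verdict came back.

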